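Shut and pin the clamshell fixture

TASK

Ready the fixture for its test: first swing the clamp lever down flat on the socket block, then swing the open window frame down shut over the black cap. Then take the slim, round-headed pin from its holder and push it straight down through the aligned holes of frame and lower half, against the sprung plunger, until its collar presses on the frame, and finish while still gripping the pin's head and pressing it firmly down, so that the halves stay pressed shut. Leave the other things where they are.

Things in the scene. Friction and masses are not known exactly. Their poses are not given: they have to be found in the camera images.
- jig: Fixed aluminium fixture. Base plate 220 (x) x 280 (y, from -190 to +90) x 12 mm; origin on the table, x from the frame's hinge to its free edge, z up. Lower half: block 155 x 150 mm, top at z 50, with a fixed black domed cap (78 mm wide, top at z 85, centred at x -10, y 0). Black socket block 68 x 30 mm, top at z 46, at x -12, y -155, with a clamp lever.
- hole (a point): Centre of the mouth of the vertical hole in the lower half, on its top face (jig frame: x 55, y 0, z 50 mm). The hole is 14 mm wide, with a 2 mm chamfer. In it a brass sprung plunger, its top 27 mm below this mouth at rest.
- lid_hinge (a point): Middle of the frame's hinge line, at the lower half's near edge (jig frame: x -85, y 0, z 56 mm); hinge line along the jig's y.
- lid (a joint): Angle of the upper half (rad): 0 = shut, flat on the lower half; grows as its free edge rises, to 1.4; stiff (0.4 N m), stays where left. Starts at 0.7 to 1.15. Steel window frame 150 mm wide, 12 mm thick, reaching 160 mm from its hinge; free-edge bar 40 mm deep with the pin hole in the middle. Shut, its top face is at jig z = 62 mm.
- lid_press (a point): Point on the outer (upper when shut) face of the frame's free-edge bar, 140 mm from the hinge line, 6 mm above the hinge's mid-plane and 45 mm to the +y side of its hole: a good place to push it shut. Site frame: x from hinge to free edge, z out of the outer face.
- lid_hole (a point): Centre of the mouth of the frame's through hole, on its outer face, 140 mm from the hinge line; the hole is 15 mm wide, with a 2 mm chamfer. With the frame shut it lies 12 mm above hole.
- lever_hinge (a point): Middle of the clamp lever's hinge line (jig frame: x -40, y -155, z 52 mm); hinge line along the jig's y.
- lever (a joint): Angle of the clamp lever (rad): 0 = shut, flat on the socket block; grows as its free end rises, to 1.4; stiff (0.12 N m), stays where left. Starts at 0.7 to 1.2. Steel bar 14 mm wide, 8 mm thick, reaching 78 mm from its hinge, with a black paddle 22 x 24 mm at the end.
- lever_press (a point): Centre of the outer (upper when shut) face of the lever's paddle, 67 mm from its hinge line, 4 mm above the hinge's mid-plane. Site frame: x from hinge to free end, z out of that face.
- plunger (a joint): Travel of the sprung plunger at the bottom of the hole (m): 0 at rest, grows as it is pressed down; the pin's tip reaches it when the collar is still 7 mm above the frame, and it then pushes back with 3 N, rising to 6.5 N with the collar on the frame (travel 0.007; mechanical end 0.010).
- holder: Grey plastic pin holder, fixed to the table, 150 (x) x 60 (y) x 52 mm high; origin under its centre. The slim pin stands in its hole at x = +38 mm, a stubby one at x = -38 mm. It stands either left or right of the fixture.
- pin_grip (a point): Centre of the slim steel pin's round head (24 mm in diameter, 32 mm high), 67 mm above the pin's tip. Below the head a collar, 36 mm in diameter, 5 mm thick, its underside 21 mm below this point; then the shank, 12 mm in diameter, 46 mm long, with a 4 mm tapered tip. About 0.13 kg. Stands upright in the holder, collar on the holder's top.
- pin_tip (a point): Centre of the slim pin's lower end; z axis runs up along the pin.
- stub: Bystander: stubby pin with a thick 22 mm shank and a square 24 mm head, in the same holder.
- tray: Bystander: black divided parts tray, fixed, 140 x 70 x 35 mm, on the other side of the fixture from the holder.
- cover: Bystander: plain steel box 100 x 120 x 110 mm high behind the fixture.
- cup: Bystander: black pen cup, 72 mm wide, 90 mm high (pens to 145 mm), behind the fixture.
- driver: Bystander: screwdriver lying on the left of the table.
There are look-alikes about, which are no part of the job. What is shaped like the part that bears pin_grip but green or yellow is not meant.

How it is judged:
On the way, in this order (a step that is already met when the one before it is completed fails the run):
1. the clamp lever is swung shut, with the frame still open (value of joint lever below 0.08 rad and value of joint lid above 0.3 rad), for 0.2 s.
2. the window frame is swung shut on the lower half (value of joint lid below 0.05 rad), for 0.2 s.
3. the slim pin stands through the frame's hole and in the hole of the lower half (horizontal distance between pin_tip and hole below 0.004 m and z of pin_tip in the frame of hole below -0.012 m and value of joint lid below 0.05 rad), for 0.2 s.
At the end, for the whole second after the job is handed in: Lever under 0.08 rad, frame under 0.03 rad; pin in the hole (3 mm, 0.1 rad), tip over 32 mm below the lower half's top (34 seated), plunger pressed over 5 mm, pin on frame over 2 N, fingers on pin over 4 N with the grasp point within 25 mm of the head's centre (value of joint lever below 0.08 rad and value of joint lid below 0.03 rad and horizontal distance between pin_tip and hole below 0.003 m and angle between the z axis of pin_tip and the z axis of jig, either way round below 0.1 rad and z of pin_tip in the frame of hole below -0.032 m and value of joint plunger above 0.005 m and contact force between pin and lid above 2 N and contact force between the fingers and pin above 4 N and distance between the grasp point and pin_grip below 0.025 m); the arm keeps its last pose, push and grip.
It fails at once if the stubby pin is moved more than 30 mm (distance of stub from where it was at the start of the episode above 0.03 m).
It fails at once if the steel box is moved more than 30 mm (distance of cover from where it was at the start of the episode above 0.03 m).
It fails at once if the pen cup is moved more than 30 mm (distance of cup from where it was at the start of the episode above 0.03 m).
It fails at once if the screwdriver is moved more than 30 mm (distance of driver from where it was at the start of the episode above 0.03 m).
It also fails if it takes over 69 s, if anything falls off the work surface, if the arm or the gripper's body presses on something with over 40 N, if the wrist force passes 120 N, or if a joint passes its speed limit or range.

ROBOT

A 6-joint arm with a two-finger parallel gripper is mounted at the origin on the work surface. World frame = base frame: x ahead of the robot, y to its left, z up, the work surface at z = 0. Lengths are in m, angles in rad, forces in N, time in s.
With the tool pointing down it reaches from about 0.375 to 0.9 m from the base axis. Payload 3.1 kg.
Tool frame: the origin (TCP) lies on the front face of the gripper's body, between the roots of the fingers; the fingertips stand 70 mm ahead of it and the grasp point (between the pads) lies 51 mm ahead of it; z points along the fingers, y is the direction in which the jaws open and shut (so a half turn about z gives the same grasp; the last joint's range is limited). The gripper opens to 87 mm and grips with 3 to 60 N. Pads are 19 mm wide; open, the fingers measure 117 mm over their backs; the gripper's body (75 mm by 190 mm) begins 51 mm behind the grasp point.
Start: joints at [1.159, 0.527, 1.433, -0, 1.181, -0.178], TCP at [0.144, 0.608, 0.292] pointing down, gripper open.
Joint ranges: [-3.08, 3.08], [-0.75, 2.2], [0.22, 2.44], [-1.43, 4.57], [0, 2.65], [-2.85, 2.85]. Speed limits (rad/s): [2.79, 2.79, 3.14, 3.14, 3.14, 3.14].

INTERFACE

Orientations are given as a unit quaternion [x, y, z, w].
In Python, from station import * gives the robot as it stands.
- The arm moves only by the shell command python3 -m handwheel 'ROWS'. ROWS is JSON, one flat list of numbers, 7 for each row, row after row: the opening, from 0 (shut) to 1 (fully open), then the shift along the tool's x, y, z scaled (see below), then the turn, a rotation vector about the tool's x, y, z scaled (see below). In form: [gripper, tx, ty, tz, rx, ry, rz, gripper, tx, ty, tz, rx, ry, rz, ...]. A call has 1 to 8 rows; each row shifts and turns the commanded pose from where the row before left it, along the tool's axes as they then stand; what a row does not reach is not made up. The controller multiplies each number of a shift by 0.2 m and each number of a turn by pi/2 rad. A row lasts 1/10 s, in which the tool goes at most 50 mm and 8.59 degrees, less where a joint would pass 70% of its speed; a pose out of reach is approached as far as the arm can. A call with a number of a shift or a turn outside -1 to 1 is refused whole. A call with a gripper value outside its range is refused whole. The fingers move at their own pace and stop on an object; the grip force is fixed at half the most. Time passes only in rows, so rows that do not move let the fingers close. It gives the time, the measured TCP pose, the force and the opening at its end, in the units of the state.
- observe(): the state, without advancing time (a new reading comes with each control period).
- snapshot(name): name is "scene" or "top" or "wrist"; returns the picture (384x512x3 uint8, blue, green, red); there is no depth.
- get_calibration(name): a dict with "fx", "fy", "cx", "cy" (pixels), "origin" and "attitude" of the camera in the world. Camera axes: x right, y up, looking along -z (the intrinsics and any distortion apply to the point x, -y, -z); pixel columns grow to the right and rows downward; lengths in m; the calibration is good to about 2 mm. The wrist camera is an equidistant fisheye: a pixel r from the principal point sees the ray r / f radians off the axis. A picture is of the moment at which its call begins: read the wrist's pose just before it. get_calibration takes no time and is no camera call; for the wrist camera it gives the pose at the moment of the call.
- close_job(): hands the job in, once; it reports no verdict.
Trained networks look in the newest picture that a camera, given by its name, has taken for a name from the list of things; names that differ only in an ending like _2 or _b are one class to them, and where a whole thing is asked for, a point or a joint stands for the part that bears it (a point fixed in the world has none). Each returns a list of dicts, best first, with "score" (0 to 1); they miss things now and then, are a little off and sometimes report something else, mostly with a low value. They report only what shows in the picture. A call takes as long as a camera call. They do not tell look-alikes from the thing itself.
- masks_of(camera, target): "region" (384x512 bool, what is visible of it).
- mark_of(camera, target): "location" ([x, y, z] in m, in world coordinates, good to about 4 mm: a listed point, or the origin of a listed thing).
The state is a dict: "time": time; "qpos": joint angles; "qd": joint speeds; "tau": joint torques, N m; "eef_pos": TCP position; "eef_rot": TCP orientation; "ft_force": force on the tool from outside, world axes, zero at the start; "moment": the same for the moment, N m; "opening": finger opening in m.
Only numpy, scipy, OpenCV 4.12 (cv2) and the standard library are available. Lean on these libraries where they do the work, as an engineer would, in place of code of your own. Each camera call takes 0.05 s, during which the arm holds its last target.

## Working session

There is one attempt and no reset: what is moved stays moved. The work goes in short steps, Python scripts to look and compute and a shell command to move; the robot and the scene stay as the last step left them, time stands still between calls to the robot, and variables do not carry over. Pictures are saved under pics/ and viewed, and the job is handed in when it is done.

```bash
ls; mkdir -p pics; python3 - <<'E'
from station import *
import cv2
print(observe())
for n in ["scene","top","wrist"]:
    c=get_calibration(n); print(n,c)
    cv2.imwrite(f"pics/{n}0.png",snapshot(n))
for cam in ["scene","top"]:
  for t in ["jig","hole","lid_hinge","lid_press","lid_hole","lever_hinge","lever_press","holder","pin_grip","pin_tip","stub"]:
    print(cam,t,[(round(r["score"],2),[round(float(v),3) for v in r["location"]]) for r in mark_of(cam,t)][:3])
print(observe()["time"])
E
```

```text
pics
{'time': 0.0, 'qpos': array([ 1.15952572e+00,  5.28500904e-01,  1.43391288e+00, -9.08233681e-06,
        1.18136724e+00, -1.78504169e-01]), 'qd': array([ 1.32000431e-03, -6.51686718e-04, -2.07477286e-03, -1.65213674e-03,
       -4.82747137e-04,  3.66267543e-06]), 'tau': array([-1.16144103e-03, -4.40042210e+01, -1.76589704e+01,  6.31952821e-02,
        5.82905835e-02, -1.78745668e-04]), 'eef_pos': array([0.1439079 , 0.60760773, 0.29124675]), 'eef_rot': array([ 1.16118874e-01,  9.93234720e-01, -1.04817626e-03, -3.13987724e-04]), 'ft_force': array([-0.40146672,  0.42425392, -0.45375574]), 'moment': array([0.03253677, 0.00096248, 0.05345582]), 'opening': 0.08739820911535445}
scene {'fx': 433.39905439301793, 'fy': 433.39905439301793, 'cx': 256.99199868380936, 'cy': 185.87071734175893, 'origin': array([1.24511263, 0.09164565, 1.03699181]), 'attitude': array([0.213916  , 0.22451782, 0.69922258, 0.64414244])}
top {'fx': 395.28518357761936, 'fy': 395.28518357761936, 'cx': 256.7003379453383, 'cy': 192.67827693212521, 'origin': array([0.31156925, 0.07031326, 1.42898939]), 'attitude': array
[... 1038 characters left out ...]
ole [(0.95, [0.584, 0.068, 0.049])]
top lid_hinge [(0.63, [0.443, 0.056, 0.059])]
top lid_press [(0.76, [0.495, 0.102, 0.183]), (0.48, [0.457, -0.317, 0.002])]
top lid_hole [(0.71, [0.506, 0.058, 0.187])]
top lever_hinge [(0.72, [0.503, -0.098, 0.052]), (0.48, [0.708, 0.347, -0.004])]
top lever_press [(0.54, [0.46, -0.32, 0.007]), (0.46, [0.544, -0.098, 0.102]), (0.21, [0.503, 0.057, 0.184])]
top holder [(0.92, [0.458, -0.319, 0.004])]
top pin_grip [(0.62, [0.55, -0.421, 0.067]), (0.48, [0.588, -0.305, 0.068]), (0.39, [0.5, -0.314, 0.075])]
top pin_tip [(0.67, [0.55, -0.419, -0.001]), (0.41, [0.59, -0.307, -0.001])]
top stub [(0.66, [0.42, -0.323, 0.024]), (0.22, [0.444, 0.058, 0.055])]
1.25
```

View pics/scene0.png

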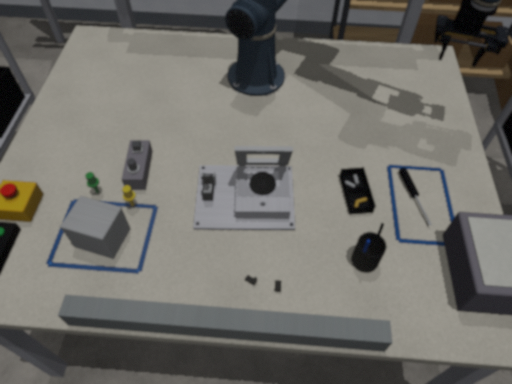

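View pics/top0.png

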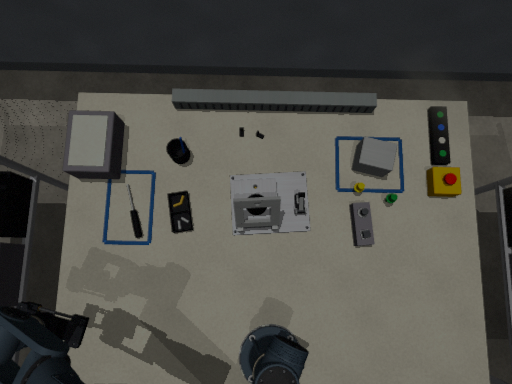

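```bash
python3 - <<'E'
import cv2
a=cv2.imread("pics/scene0.png");b=cv2.imread("pics/top0.png")
cv2.imwrite("pics/crop0.png",cv2.resize(a[150:330,0:200],None,fx=3,fy=3,interpolation=cv2.INTER_CUBIC))
cv2.imwrite("pics/crop1.png",cv2.resize(b[80:300,320:512],None,fx=2.7,fy=2.7,interpolation=cv2.INTER_CUBIC))
E
```

```text
(no output)
```

View pics/crop0.png

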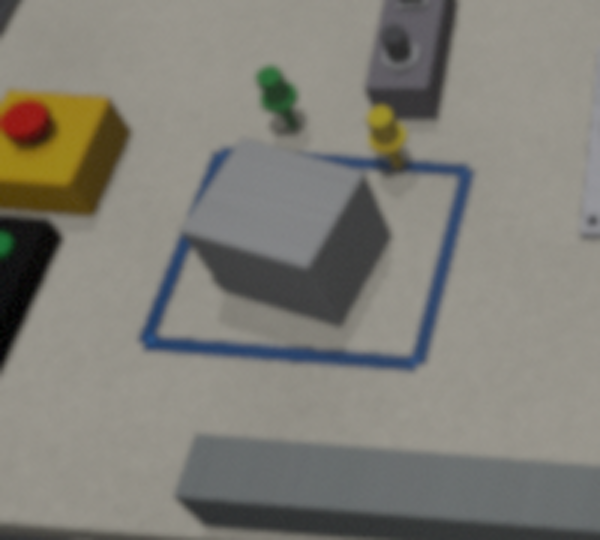

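View pics/crop1.png

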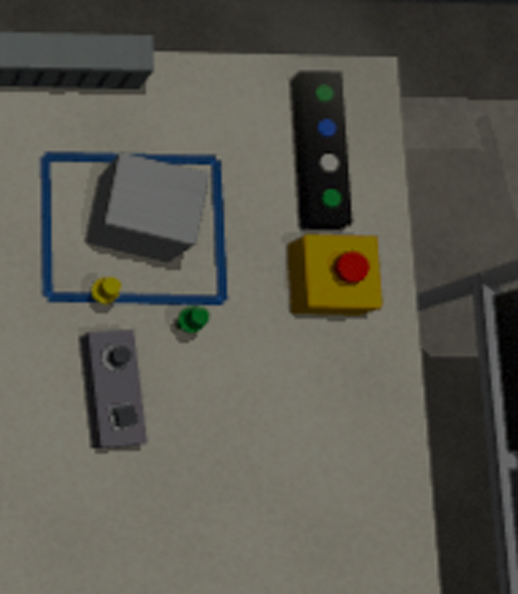

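```bash
cat > h.py <<'E'
from station import *
import numpy as np
from scipy.spatial.transform import Rotation as R
pts={"hole":(55,0,50),"lid_hinge":(-85,0,56),"lever_hinge":(-40,-155,52),"jig":(0,0,0)}
obs={"hole":[(.584,.067),(.584,.068)],"lid_hinge":[(.444,.056),(.443,.056)],"lever_hinge":[(.498,-.096),(.503,-.098)],"jig":[(.528,.061),(.528,.059)]}
P=np.array([pts[k][:2] for k in obs for _ in obs[k]])/1000; Q=np.array([o for k in obs for o in obs[k]])
pc,qc=P.mean(0),Q.mean(0); H=(P-pc).T@(Q-qc)
YAW=np.arctan2(H[0,1]-H[1,0],H[0,0]+H[1,1]); c,s=np.cos(YAW),np.sin(YAW); RZ=np.array([[c,-s],[s,c]])
O=qc-RZ@pc
def jig(x,y,z): # mm -> world
    return np.r_[O+RZ@np.array([x,y])/1000, z/1000]
def plan(tip,ang,depth=.07,n=None):
    """from the present measured pose: rotate, then shift, units"""
    st=observe(); r=R.from_quat(st["eef_rot"]); p=st["eef_pos"]
    y=np.array([np.cos(ang),np.sin(ang),0]); z=np.array([0,0,-1.]); x=np.cross(y,z)
    T=R.from_matrix(np.c_[x,y,z]); tcp=np.array(tip)+[0,0,depth]
    d=(r.inv()*T).as_rotvec()/(np.pi/2)
    sh=T.inv().apply(tcp-p)/.2
    print("turn units",d.round(3),"then shift units",sh.round(3),"| shift mm",np.linalg.norm(sh)*200, "target tcp",tcp.round(4))
E
python3 - <<'E'
from h import *
print(YAW,O); print(((P@RZ.T+O-Q)*1000).round(1))
print(jig(18,-155,115)); plan(jig(18,-155,160),YAW)
E
```

```text
0.07817884605137597 [0.5284202  0.06162338]
[[-0.7 -1.1]
 [-0.7 -2.1]
 [-0.3 -1. ]
 [ 0.7 -1. ]
 [ 2.6 -0. ]
 [-2.4  2. ]
 [ 0.4  0.6]
 [ 0.4  2.6]]
[ 0.5584706 -0.0914974  0.115    ]
turn units [ 0.    -0.     0.802] then shift units [-3.649  1.792  0.311] | shift mm 815.4932936232944 target tcp [ 0.5585 -0.0915  0.23  ]
```

```bash
python3 -m handwheel '[0,0,0,0,0,0,0.09, 0,0,0,0,0,0,0.09, 0,0,0,0,0,0,0.09, 0,0,0,0,0,0,0.09, 0,0,0,0,0,0,0.09, 0,0,0,0,0,0,0.09, 0,0,0,0,0,0,0.09, 0,0,0,0,0,0,0.09]'; python3 -m handwheel '[0,0,0,-0.05,0,0,0.082, 0,-0.215,0.105,-0.05,0,0,0, 0,-0.215,0.105,0,0,0,0, 0,-0.215,0.105,0,0,0,0, 0,-0.215,0.105,0,0,0,0, 0,-0.215,0.105,0,0,0,0, 0,-0.215,0.105,0,0,0,0, 0,-0.215,0.105,0,0,0,0]'; python3 -c "
from h import *
plan(jig(18,-157,160),YAW)"
```

```text
time: 2.05
eef_pos: [0.1441, 0.6081, 0.2922]
eef_rot: [0.633, 0.775, -0.0, -0.0]
ft_force: [-0.4, 0.5, -0.2]
opening: 0.0311
time: 2.85
eef_pos: [0.3149, 0.318, 0.3126]
eef_rot: [0.679, 0.734, 0.0, 0.0]
ft_force: [0.3, -0.6, -0.1]
opening: 0.0008
turn units [ 0.001 -0.     0.   ] then shift units [-2.146  1.054  0.413] | shift mm 485.29105292423094 target tcp [ 0.5586 -0.0935  0.23  ]
```

```bash
python3 -m handwheel '[0,-0.215,0.105,0,0,0,0, 0,-0.215,0.105,0,0,0,0, 0,-0.215,0.105,0,0,0,0, 0,-0.215,0.105,0,0,0,0, 0,-0.215,0.105,0,0,0,0, 0,-0.215,0.105,0,0,0,0, 0,-0.215,0.105,0,0,0,0, 0,-0.215,0.105,0.0,0,0,0]'; python3 -m handwheel '[0,-0.215,0.105,0,0,0,0, 0,-0.215,0.105,0,0,0,0, 0,0,0,0.2,0,0,0, 0,0,0,0.2,0,0,0,0,0,0,0,0,0,0]'; python3 - <<'E'
from h import *
import cv2
plan(jig(18,-157,160),YAW)
cv2.imwrite("pics/s1.png",cv2.resize(snapshot("scene")[120:260,160:330],None,fx=4,fy=4,interpolation=cv2.INTER_CUBIC))
snapshot("wrist")
for t in ["lever_press","lever_hinge"]: print(mark_of("scene",t),mark_of("wrist",t))
E
```

```text
time: 3.65
eef_pos: [0.5094, -0.0123, 0.3125]
eef_rot: [0.679, 0.734, 0.0, 0.0]
ft_force: [0.6, 1.6, -0.4]
opening: 0.0007
time: 4.15
eef_pos: [0.5539, -0.0922, 0.2274]
eef_rot: [0.679, 0.734, -0.002, -0.006]
ft_force: [-0.6, -0.3, -0.1]
opening: 0.0007
turn units [-0.007 -0.003 -0.001] then shift units [-0.008  0.023 -0.013] | shift mm 5.503189073189436 target tcp [ 0.5586 -0.0935  0.23  ]
[{'location': [0.5505, -0.0953, 0.1034], 'score': 0.58}] [{'location': [0.5483, -0.0945, 0.1038], 'score': 0.67}]
[{'location': [0.4969, -0.0975, 0.0481], 'score': 0.72}] [{'location': [0.5017, -0.1021, 0.0486], 'score': 0.9}]
```

View pics/s1.png

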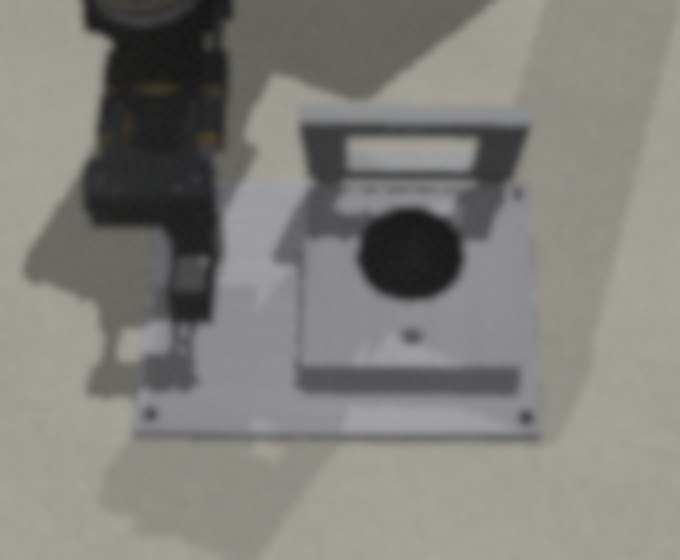

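```bash
python3 -m handwheel '[0,-0.015,0.02,0.1,0,0,0, 0,0,0,0.1,0,0,0, 0,0,0,0.08,0,0,0, 0,0,0,0.08,0,0,0, 0,0,0,0.08,0,0,0, 0,0,0,0.04,0,0,0, 0,0,0,0.02,0,0,0, 0,0,0,0,0,0,0]'; python3 - <<'E'
from h import *
import cv2
plan(jig(18,-157,56),YAW)
snapshot("wrist");snapshot("scene")
for t in ["lever_press"]: print(mark_of("scene",t),mark_of("wrist",t))
E
```

```text
time: 5.25
eef_pos: [0.5816, -0.0949, 0.1406]
eef_rot: [0.681, 0.731, 0.016, 0.021]
ft_force: [30.5, 19.6, 7.2]
opening: 0.0002
turn units [ 0.033  0.006 -0.005] then shift units [ 0.016 -0.114  0.073] | shift mm 27.248108054884757 target tcp [ 0.5586 -0.0935  0.126 ]
[] [{'location': [0.5711, -0.0917, 0.074], 'score': 0.79}, {'location': [0.5301, 0.0566, 0.0022], 'score': 0.68}]
```

```bash
python3 - <<'E'
from h import *
import cv2
print(observe()["ft_force"],observe()["moment"])
cv2.imwrite("pics/w2.png",snapshot("wrist"))
cv2.imwrite("pics/s2.png",cv2.resize(snapshot("scene")[100:240,150:320],None,fx=4,fy=4,interpolation=cv2.INTER_CUBIC))
E
```

```text
[31.33769526 19.25656913  7.05633446] [ 3.33183723e+00 -5.49761511e+00 -4.36025902e-03]
```

View pics/w2.png

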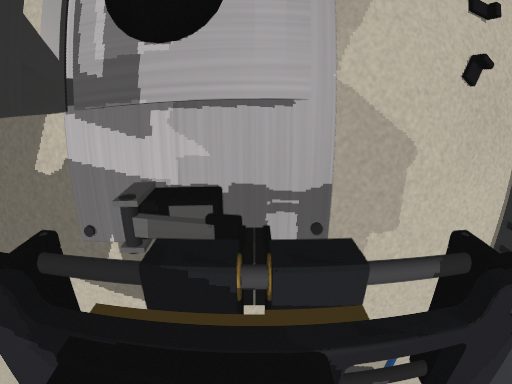

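View pics/s2.png

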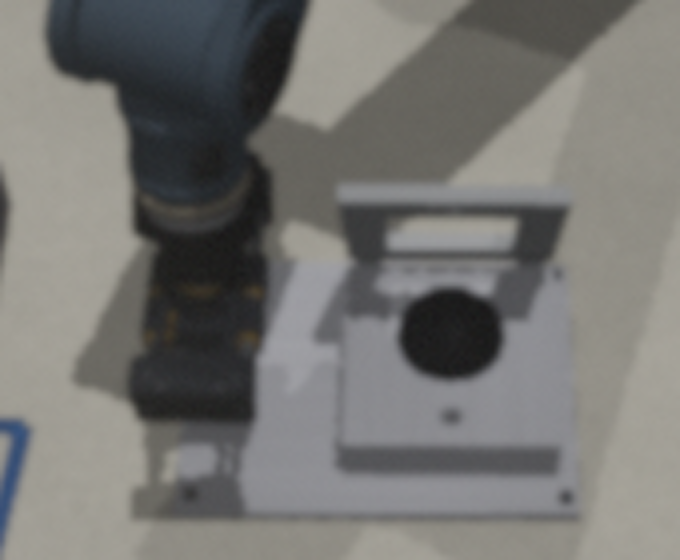

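```bash
python3 -m handwheel '[0,0,0.0,-0.1,0,0,0, 0,0,0,-0.2,0,0,0, 0,0,0,-0.1,0,0,0, 0,0,0,0,0,0,0,0,0,0,0,0,0,0]'; python3 - <<'E'
from h import *
import cv2
plan(jig(5,-157,100),YAW)
snapshot("wrist");snapshot("scene")
print(observe()["ft_force"])
for t in ["lever_press","lid_hole"]: print(mark_of("scene",t),mark_of("wrist",t))
cv2.imwrite("pics/w3.png",snapshot("wrist"))
E
```

```text
time: 6.05
eef_pos: [0.5617, -0.0953, 0.2134]
eef_rot: [0.679, 0.734, 0.0, 0.001]
ft_force: [0.4, 0.4, 0.1]
opening: 0.0001
turn units [0.002 0.001 0.   ] then shift units [ 0.01  -0.08   0.217] | shift mm 46.31312046589156 target tcp [ 0.5457 -0.0945  0.17  ]
[ 0.50514406 -0.22317236 -0.11370546]
[{'location': [0.5584, -0.0934, 0.0919], 'score': 0.59}] [{'location': [0.5608, -0.0928, 0.0897], 'score': 0.89}]
[{'location': [0.5009, 0.0587, 0.1808], 'score': 0.76}] []
```

View pics/w3.png

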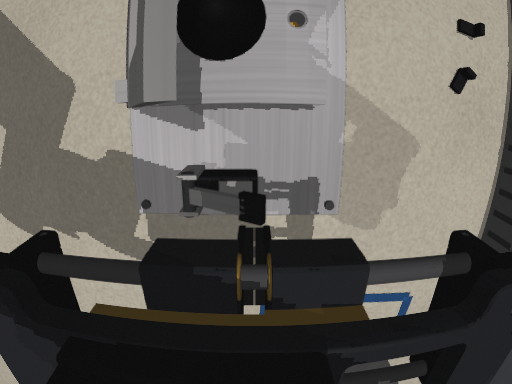

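```bash
python3 -m handwheel '[0,0.005,-0.05,0.1,0,0,0, 0,0,0,0.1,0,0,0, 0,0,0,0.06,0,0,0, 0,0,0,0.06,0,0,0, 0,0,0,0,0,0,0]'; python3 -m handwheel '[0,0,0.0,0.04,0,0,0, 0,0,0,0.04,0,0,0, 0,0,0,0.04,0,0,0, 0,0,0,0,0,0,0]';  python3 - <<'E'
from h import *
import cv2
plan(jig(18,-157,56),YAW)
snapshot("wrist")
for t in ["lever_press"]: print(mark_of("wrist",t))
cv2.imwrite("pics/w4.png",snapshot("wrist"))
E
```

```text
time: 6.9
eef_pos: [0.551, -0.0951, 0.1468]
eef_rot: [0.679, 0.734, -0.0, -0.001]
ft_force: [-0.4, 0.3, -0.4]
opening: 0.0005
time: 7.3
eef_pos: [0.5526, -0.0956, 0.1259]
eef_rot: [0.679, 0.734, 0.001, 0.002]
ft_force: [0.6, 0.3, 11.2]
opening: 0.0001
turn units [0.002 0.001 0.   ] then shift units [ 0.008  0.031 -0.001] | shift mm 6.393299486985633 target tcp [ 0.5586 -0.0935  0.126 ]
[{'location': [0.5728, -0.0921, 0.0585], 'score': 0.81}]
```

View pics/w4.png

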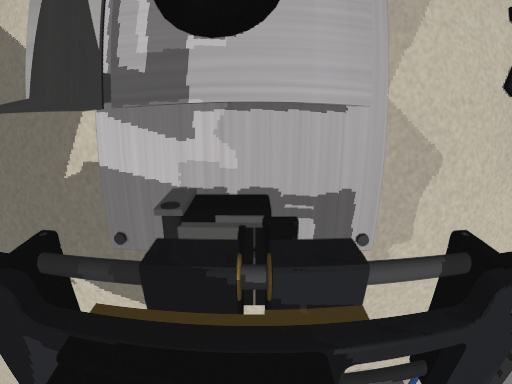

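```bash
python3 -m handwheel '[0,0,0.0,0.02,0,0,0, 0,0,0,0.02,0,0,0, 0,0,0,0,0,0,0, 0,0,0,0,0,0,0]';  python3 -m handwheel '[0,0,0,-0.1,0,0,0, 0,0,0,-0.2,0,0,0, 0,0,0,-0.2,0,0,0, 0,0,0,-0.2,0,0,0, 0,0,0,0,0,0,0]'; python3 - <<'E'
from h import *
import cv2
snapshot("wrist");snapshot("scene")
for t in ["lever_press","lever_hinge","lid_hole","lid_press","lid_hinge"]: print(t,mark_of("wrist",t),mark_of("scene",t))
cv2.imwrite("pics/w5.png",snapshot("wrist"))
th=1.25
print("behind",plan(jig(-55,45,260),YAW-np.pi/2),plan(jig(-55,45,195),YAW-np.pi/2))
E
```

```text
time: 7.85
eef_pos: [0.5526, -0.0956, 0.1247]
eef_rot: [0.679, 0.734, 0.001, 0.003]
ft_force: [-10.6, 3.4, 58.2]
opening: 0.0005
time: 8.35
eef_pos: [0.5538, -0.0961, 0.2613]
eef_rot: [0.679, 0.734, 0.002, 0.005]
ft_force: [-0.4, 0.4, 1.1]
opening: 0.0005
lever_press [{'location': [0.5717, -0.094, 0.0582], 'score': 0.75}] [{'location': [0.5745, -0.0933, 0.0575], 'score': 0.48}]
lever_hinge [{'location': [0.4998, -0.0992, 0.0508], 'score': 0.65}] [{'location': [0.4979, -0.0965, 0.0478], 'score': 0.72}]
lid_hole [] [{'location': [0.5027, 0.0553, 0.18], 'score': 0.96}, {'location': [0.4967, 0.5032, -0.0], 'score': 0.31}]
lid_press [] [{'location': [0.4926, 0.1076, 0.1815], 'score': 0.56}]
lid_hinge [{'location': [0.445, 0.0525, 0.0584], 'score': 0.68}] [{'location': [0.4421, 0.0573, 0.0527], 'score': 0.88}]
turn units [-0.  0.  1.] then shift units [-0.328 -1.016 -0.371] | shift mm 225.9393877231825 target tcp [0.4701 0.1022 0.33  ]
turn units [-0.  0.  1.] then shift units [-0.328 -1.016 -0.046] | shift mm 213.6240208100344 target tcp [0.4701 0.1022 0.265 ]
behind None None
```

View pics/w5.png

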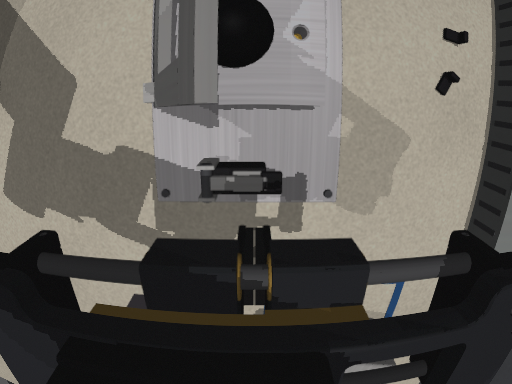

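```bash
python3 -m handwheel '[0,0,0,-0.19,0,0,0.09, 0,0,0,-0.19,0,0,0.09, 0,0,0,0,0,0,0.09, 0,0,0,0,0,0,0.09, 0,0,0,0,0,0,0.09, 0,0,0,0,0,0,0.09, 0,0,0,0,0,0,0.09, 0,0,0,0,0,0,0.09]'; python3 -m handwheel '[0,0,0,0,0,0,0.09, 0,0,0,0,0,0,0.09, 0,0,0,0,0,0,0.09, 0,-0.11,0,0,0,0,0.01, 0,-0.11,-0.2,0,0,0,0, 0,-0.11,-0.2,0,0,0,0, 0,0,-0.2,0,0,0,0, 0,0,-0.2,0,0,0,0]'; python3 -m handwheel '[0,0,-0.2,0,0,0,0, 0,0,0,0,0,0,0, 0,0,0,0,0,0,0]'; python3 - <<'E'
from h import *
plan(jig(-55,45,195),YAW-np.pi/2)
E
```

```text
time: 9.8
eef_pos: [0.5513, -0.0951, 0.3322]
eef_rot: [0.967, 0.253, -0.0, -0.0]
ft_force: [0.4, 0.3, -0.2]
opening: 0.0002
time: 10.6
eef_pos: [0.4721, 0.0599, 0.3325]
eef_rot: [0.999, 0.038, 0.0, 0.0]
ft_force: [1.6, 0.3, 0.4]
opening: 0.0008
time: 10.9
eef_pos: [0.4698, 0.0993, 0.3323]
eef_rot: [0.999, 0.04, 0.0, 0.0]
ft_force: [-0.1, 0.1, -0.2]
opening: 0.0005
turn units [ 0.    -0.     0.002] then shift units [ 0.003 -0.014  0.337] | shift mm 67.39211411661627 target tcp [0.4701 0.1022 0.265 ]
```

```bash
python3 -m handwheel '[0,0,0,0.17,0,0,0, 0,0,0,0.165,0,0,0, 0,0.05,0,0.02,0,0,0, 0,0.05,0,0.02,0,0,0, 0,0.062,0,0.036,0,0,0, 0,0.062,0,0.036,0,0,0, 0,0,0,0,0,0,0]'; python3 - <<'E'
from h import *
snapshot("scene")
for t in ["lid_hole","lid_press"]: print(t,mark_of("scene",t))
print(observe()["ft_force"])
E
```

```text
time: 11.6
eef_pos: [0.5176, 0.102, 0.2428]
eef_rot: [0.999, 0.039, 0.002, -0.0]
ft_force: [-1.2, -0.8, -0.5]
opening: 0.0002
lid_hole [{'location': [0.5243, 0.0596, 0.1654], 'score': 0.53}]
lid_press [{'location': [0.5254, 0.1092, 0.1675], 'score': 0.71}, {'location': [0.4954, 0.4993, -0.003], 'score': 0.59}, {'location': [0.5859, 0.0671, 0.0564], 'score': 0.52}]
[ 0.41895024 -0.72092992  0.04938546]
```

Lid follows (now ~0.9 rad). Continue along the arc.

```bash
python3 -m handwheel '[0,0.054,0,0.048,0,0,0, 0,0.054,0,0.048,0,0,0, 0,0.044,0,0.058,0,0,0, 0,0.044,0,0.058,0,0,0, 0,0.031,0,0.066,0,0,0, 0,0.031,0,0.066,0,0,0, 0,0,0,0,0,0,0]'; python3 -m handwheel '[0,0.015,0,0.053,0,0,0, 0,0.015,0,0.053,0,0,0, 0,0.006,0,0.054,0,0,0, 0,0.006,0,0.054,0,0,0, 0,0,0,0,0,0,0]'; python3 - <<'E'
from h import *
snapshot("scene")
for t in ["lid_hole","lid_press"]: print(t,mark_of("scene",t))
print(observe()["ft_force"])
plan(jig(50,45,62),YAW-np.pi/2)
E
```

```text
time: 12.45
eef_pos: [0.5658, 0.1061, 0.1714]
eef_rot: [0.999, 0.039, -0.002, 0.0]
ft_force: [-0.6, -0.8, -0.3]
opening: 0.0006
time: 12.95
eef_pos: [0.5747, 0.1069, 0.132]
eef_rot: [0.999, 0.039, 0.0, 0.0]
ft_force: [-2.3, -0.3, 9.7]
opening: 0.0004
lid_hole [{'location': [0.5836, 0.0626, 0.0571], 'score': 0.97}]
lid_press [{'location': [0.4182, -0.3195, 0.0257], 'score': 0.71}, {'location': [0.5793, 0.1127, 0.0606], 'score': 0.56}, {'location': [0.5835, 0.0624, 0.0608], 'score': 0.21}]
[-1.27189536  0.44783273  8.50054222]
turn units [ 0.    -0.001  0.   ] then shift units [ 0.002 -0.018  0.   ] | shift mm 3.527543095216612 target tcp [0.5748 0.1104 0.132 ]
```

```bash
python3 -m handwheel '[0,0,0,0.02,0,0,0, 0,0,0,0,0,0,0, 0,0,0,0,0,0,0]';python3 -m handwheel '[0,0,0,-0.1,0,0,0, 0,0,0,-0.2,0,0,0, 1,0,0.1,-0.2,0,0,0, 1,0,0.1,-0.1,0,0,0, 1,0,0,0,0,0,0,1,0,0,0,0,0,0]'; python3 - <<'E'
from h import *
import cv2
st=observe();print(st["ft_force"])
cv2.imwrite("pics/w6.png",snapshot("wrist"));snapshot("scene");snapshot("top")
for t in ["hole","lid_hole","lid_press","lid_hinge","lever_press","pin_grip"]: print(t,[ [( [round(float(v),4) for v in r["location"]],round(r["score"],2)) for r in mark_of(c,t)] for c in ("wrist","scene","top")])
E
```

```text
time: 13.4
eef_pos: [0.5747, 0.1069, 0.1318]
eef_rot: [0.999, 0.039, 0.001, 0.0]
ft_force: [-7.7, 0.7, 32.1]
opening: 0.0006
time: 14.0
eef_pos: [0.5773, 0.0669, 0.2468]
eef_rot: [0.999, 0.039, -0.0, -0.0]
ft_force: [0.2, -0.0, -0.7]
opening: 0.0249
[ 0.19661335 -0.0339175  -0.74851763]
hole [[([0.5852, 0.0644, 0.0562], 0.7)], [([0.5862, 0.0652, 0.052], 0.97)], []]
lid_hole [[([0.5881, 0.0626, 0.0625], 0.82)], [([0.5843, 0.0621, 0.059], 0.61)], []]
lid_press [[([0.5841, 0.1085, 0.0607], 0.96)], [([0.5794, 0.1123, 0.059], 0.7)], []]
lid_hinge [[([0.4444, 0.0558, 0.0548], 0.6)], [([0.4426, 0.056, 0.0554], 0.6)], [([0.7098, 0.3441, -0.0056], 0.39)]]
lever_press [[([0.575, -0.0955, 0.0584], 0.96), ([0.7093, 0.3442, 0.0002], 0.35)], [([0.5735, -0.094, 0.0567], 0.62)], [([0.5662, -0.0973, 0.0531], 0.71)]]
pin_grip [[], [([0.5933, -0.3053, 0.0652], 0.76), ([0.5741, -0.0948, 0.0551], 0.59), ([0.4979, -0.3091, 0.0731], 0.56), ([0.5538, -0.4148, 0.0689], 0.51)], [([0.5485, -0.4224, 0.072], 0.68), ([0.5029, -0.3128, 0.073], 0.54), ([0.5908, -0.3005, 0.0654], 0.42)]]
```

View pics/w6.png

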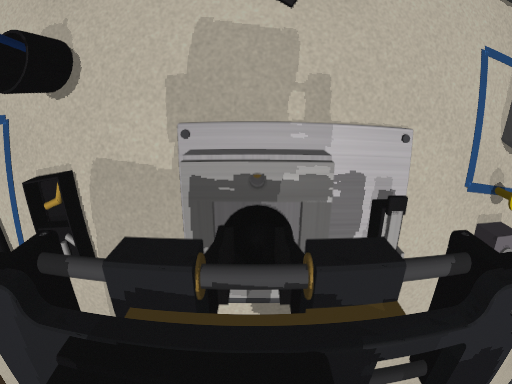

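```bash
cat >> h.py <<'E'
def ray(cam,u,v,z,cal=None):
    c=cal or get_calibration(cam); d=np.array([(u-c["cx"])/c["fx"],(v-c["cy"])/c["fy"]])
    if cam=="wrist":
        t=np.hypot(*d); k=np.array([*(d/t*np.sin(t)),np.cos(t)])
    else: k=np.array([*d,1.])
    w=R.from_quat(c["attitude"]).apply([k[0],-k[1],-k[2]])
    return c["origin"]+w*(z-c["origin"][2])/w[2]
E
python3 - <<'E'
from h import *
import cv2
im=cv2.imread("pics/w6.png")
cv2.imwrite("pics/w6c.png",cv2.resize(im[140:220,200:320],None,fx=6,fy=6,interpolation=cv2.INTER_CUBIC))
print(ray("wrist",258,181,.062), jig(55,0,62))
E
```

```text
[0.5854363  0.06189327 0.062     ] [0.58325221 0.06591884 0.062     ]
```

View pics/w6c.png

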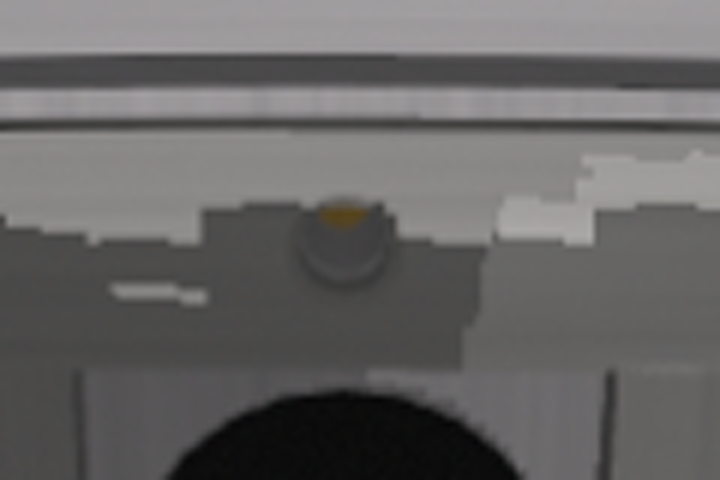

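```bash
python3 - <<'E'
from h import *
plan([.499,-.312,.19],YAW-np.pi/2)
E
```

```text
turn units [ 0. -0.  0.] then shift units [-0.54   1.858 -0.063] | shift mm 387.24261190596064 target tcp [ 0.499 -0.312  0.26 ]
```

```bash
python3 -m handwheel '[1,-0.06,0.2,-0.06,0,0,0, 1,-0.06,0.2,0,0,0,0, 1,-0.06,0.21,0,0,0,0, 1,-0.06,0.21,0,0,0,0, 1,-0.06,0.21,0,0,0,0, 1,-0.06,0.21,0,0,0,0, 1,-0.06,0.21,0,0,0,0, 1,-0.06,0.21,0,0,0,0]';python3 -m handwheel '[1,-0.06,0.2,0,0,0,0, 1,0,0,0,0,0,0,1,0,0,0,0,0,0]'; python3 - <<'E'
from h import *
import cv2
im=snapshot("wrist");cv2.imwrite("pics/w7.png",im)
snapshot("scene");snapshot("top")
for t in ["pin_grip","holder","stub"]: print(t,[ [( [round(float(v),4) for v in r["location"]],round(r["score"],2)) for r in mark_of(c,t)] for c in ("wrist","scene","top")])
st=observe(); print(st["eef_pos"],st["ft_force"],get_calibration("wrist"))
E
```

```text
time: 15.85
eef_pos: [0.5072, -0.2732, 0.2594]
eef_rot: [0.999, 0.039, 0.0, 0.0]
ft_force: [1.0, -0.2, -0.4]
opening: 0.0869
time: 16.15
eef_pos: [0.4985, -0.3132, 0.2591]
eef_rot: [0.999, 0.038, -0.0, -0.0]
ft_force: [-0.7, -0.3, 0.6]
opening: 0.0871
pin_grip [[([0.5551, -0.4224, 0.0674], 0.94), ([0.5915, -0.3048, 0.0716], 0.93), ([0.4993, -0.3138, 0.0723], 0.83), ([0.5731, -0.0934, 0.0578], 0.29)], [([0.5514, -0.4142, 0.0675], 0.7), ([0.7026, -0.362, -0.0025], 0.63), ([0.5903, -0.3082, 0.0677], 0.58), ([0.4965, -0.3108, 0.071], 0.51), ([0.4986, -0.0991, 0.0473], 0.23)], [([0.5872, -0.3064, 0.0659], 0.49)]]
holder [[([0.4623, -0.3175, -0.0033], 0.82), ([0.5277, 0.0568, 0.0011], 0.24)], [([0.4638, -0.3196, -0.0003], 0.73), ([0.5864, 0.0642, 0.0534], 0.63)], [([0.4612, -0.3186, 0.0055], 0.43), ([0.5838, 0.0683, 0.0474], 0.43)]]
stub [[([0.4226, -0.319, 0.0258], 0.65), ([0.5022, -0.0988, 0.0467], 0.61)], [([0.4184, -0.3195, 0.0242], 0.62)], []]
[ 0.4990983  -0.31200771  0.25930286] [ 0.33208789  0.51926924 -0.83402705] {'fx': 297.3186396354542, 'fy': 297.3186396354542, 'cx': 253.8323790449364, 'cy': 193.01832363217753, 'origin': array([ 0.57837835, -0.30734509,  0.35154198]), 'attitude': array([-0.10771118,  0.09935772, -0.6713352 ,  0.72652281])}
```

View pics/w7.png

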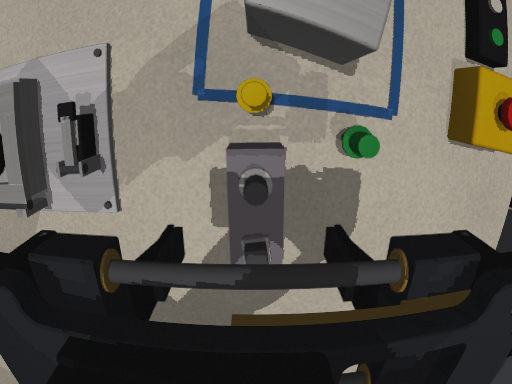

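```bash
python3 - <<'E'
from h import *
import cv2
im=cv2.imread("pics/w7.png")
cv2.imwrite("pics/w7c.png",cv2.resize(im[130:280,180:330],None,fx=4,fy=4,interpolation=cv2.INTER_CUBIC))
E
```

```text
(no output)
```

View pics/w7c.png

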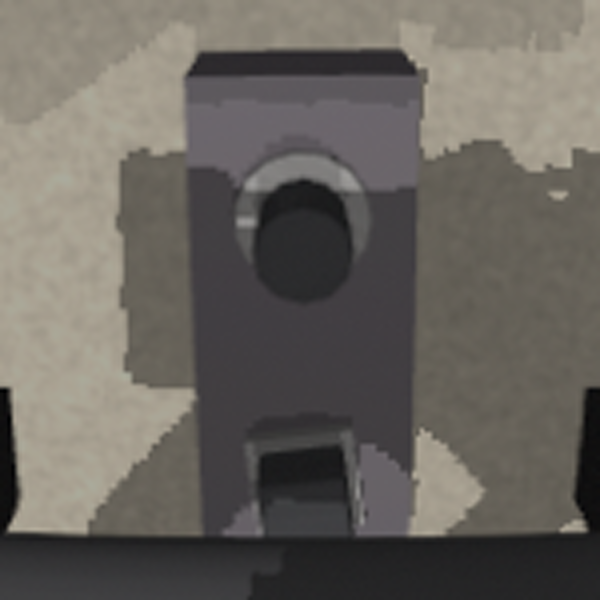

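```bash
python3 - <<'E'
from h import *
print(ray("wrist",255.6,193.6,.089),ray("wrist",255.5,184.5,.057))
c=ray("wrist",255.6,193.6,.089)
plan([c[0],c[1],.060],YAW-np.pi/2)
E
```

```text
[ 0.49867033 -0.31535431  0.089     ] [ 0.49868125 -0.31544161  0.057     ]
turn units [ 0. -0.  0.] then shift units [-0.003  0.017  0.647] | shift mm 129.34687154752947 target tcp [ 0.4987 -0.3154  0.13  ]
```

```bash
python3 -m handwheel '[1,0,0.013,0.15,0,0,0, 1,0,0,0.15,0,0,0, 1,0,0,0.15,0,0,0, 1,0,0,0.1,0,0,0, 1,0,0,0.06,0,0,0, 1,0,0,0.04,0,0,0, 1,0,0,0,0,0,0]'; python3 -m handwheel '[0,0,0,0,0,0,0, 0,0,0,0,0,0,0, 0,0,0,0,0,0,0, 0,0,0,0,0,0,0, 0,0,0,0,0,0,0, 0,0,0,0,0,0,0, 0,0,0,0,0,0,0, 0,0,0,0,0,0,0]'
```

```text
time: 17.45
eef_pos: [0.499, -0.3148, 0.1287]
eef_rot: [0.999, 0.039, -0.0, -0.0]
ft_force: [0.5, 0.7, 0.2]
opening: 0.087
time: 18.25
eef_pos: [0.4992, -0.3149, 0.1292]
eef_rot: [0.999, 0.039, -0.0, -0.0]
ft_force: [-0.7, 0.6, 0.9]
opening: 0.0308
```

```bash
python3 -m handwheel '[0,0,0,0,0,0,0, 0,0,0,0,0,0,0, 0,0,0,-0.05,0,0,0, 0,0,0,-0.1,0,0,0, 0,0,0,-0.15,0,0,0, 0,0,0,-0.2,0,0,0, 0,0,0,-0.2,0,0,0, 0,0,0,0,0,0,0]'; python3 - <<'E'
from h import *
import cv2
cv2.imwrite("pics/w8.png",snapshot("wrist"))
st=observe(); print(st["eef_pos"],st["ft_force"],st["opening"])
plan([.5855,.063,.20],YAW-np.pi/2)
E
```

```text
time: 19.05
eef_pos: [0.5016, -0.317, 0.2759]
eef_rot: [0.999, 0.039, 0.005, 0.005]
ft_force: [1.3, 0.1, -0.9]
opening: 0.0234
[ 0.50033171 -0.31589543  0.27294335] [ 0.21908593  0.71744857 -1.46529319] 0.023248737898003417
turn units [ 0.004 -0.003  0.   ] then shift units [ 0.572 -1.855  0.015] | shift mm 388.3607167826073 target tcp [0.5855 0.063  0.27  ]
```

View pics/w8.png

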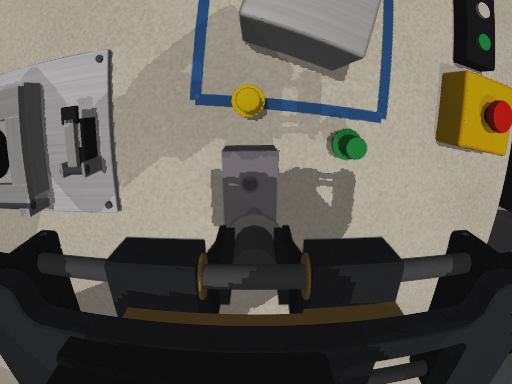

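```bash
python3 -m handwheel '[0,0.064,-0.2,0,0,0,0, 0,0.064,-0.21,0,0,0,0, 0,0.064,-0.21,0,0,0,0, 0,0.064,-0.21,0,0,0,0, 0,0.064,-0.21,0,0,0,0, 0,0.064,-0.21,0,0,0,0, 0,0.064,-0.21,0,0,0,0, 0,0.064,-0.21,0,0,0,0]';python3 -m handwheel '[0,0.06,-0.185,0,0,0,0, 0,0,0,0,0,0,0,0,0,0,0,0,0,0,0,0,0,0.1,0,0,0,0,0,0,0.1,0,0,0,0,0,0,0,0,0,0]'; python3 - <<'E'
from h import *
import cv2
im=snapshot("wrist");cv2.imwrite("pics/w9.png",im)
snapshot("scene");snapshot("top")
for t in ["pin_tip","pin_grip","lid_hole","hole"]: print(t,[ [( [round(float(v),4) for v in r["location"]],round(r["score"],2)) for r in mark_of(c,t)] for c in ("wrist","scene","top")])
st=observe(); print(st["eef_pos"],st["eef_rot"],st["ft_force"])
cv2.imwrite("pics/w9c.png",cv2.resize(im[130:290,180:330],None,fx=3.7,fy=3.7,interpolation=cv2.INTER_CUBIC))
E
```

```text
time: 19.9
eef_pos: [0.5741, 0.028, 0.2676]
eef_rot: [0.999, 0.039, -0.002, -0.0]
ft_force: [0.5, -0.7, -1.7]
opening: 0.0233
time: 20.5
eef_pos: [0.5816, 0.0625, 0.226]
eef_rot: [0.999, 0.038, -0.004, -0.0]
ft_force: [0.3, -0.1, -1.0]
opening: 0.0233
pin_tip [[([0.5831, 0.0636, 0.0533], 0.71), ([0.5894, -0.3074, -0.0], 0.62), ([0.5844, 0.0644, 0.0601], 0.16)], [([0.5512, -0.425, -0.002], 0.61), ([0.5901, -0.3062, 0.0026], 0.6), ([0.5821, 0.0621, 0.1052], 0.49)], [([0.5906, -0.3075, -0.0009], 0.57), ([0.5488, -0.4201, 0.0017], 0.56), ([0.42, -0.326, 0.0277], 0.46)]]
pin_grip [[([0.5796, 0.0617, 0.1695], 0.86)], [([0.5503, -0.4155, 0.0681], 0.77), ([0.5831, 0.0657, 0.1696], 0.61), ([0.5795, 0.1132, 0.0613], 0.47), ([0.593, -0.3049, 0.0647], 0.44)], [([0.5901, -0.3071, 0.0666], 0.65), ([0.5498, -0.4229, 0.0659], 0.58)]]
lid_hole [[], [([0.5848, 0.0626, 0.0581], 0.88)], []]
hole [[([0.5828, 0.0621, 0.0533], 0.59), ([0.5848, 0.0628, 0.061], 0.28)], [([0.5891, 0.0633, 0.0529], 0.97), ([0.5779, 0.112, 0.0587], 0.45)], []]
[0.58420337 0.0639691  0.22932662] [9.99232186e-01 3.91795365e-02 2.78033029e-05 3.27765585e-05] [-0.62493128 -0.11422361 -1.71323291]
```

View pics/w9c.png

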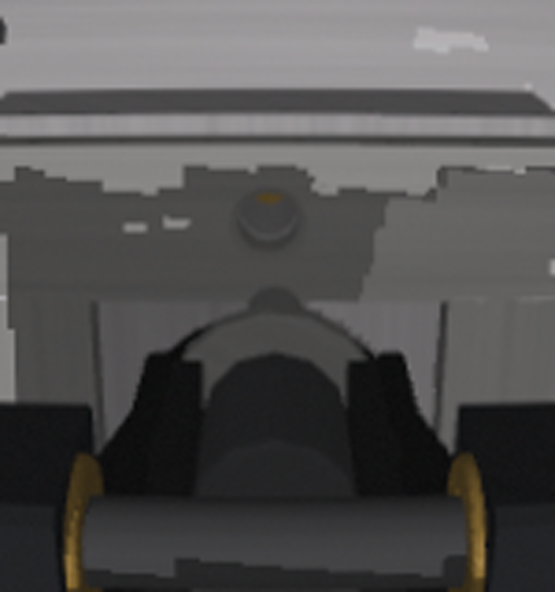

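```bash
python3 - <<'E'
from h import *
st=observe(); zt=st["eef_pos"][2]; print(st["eef_pos"])
print("hole",ray("wrist",252.4,188.4,.062))
print("collar +x edge",ray("wrist",254.3,130+308/3.7,zt-.072)-[.018,0,0])
print("shank tip +x edge",ray("wrist",254.3,130+288/3.7,zt-.119)-[.006,0,0], ray("wrist",254.3,130+288/3.7,zt-.123)-[.004,0,0])
E
```

```text
[0.58420337 0.0639691  0.22932662]
hole [0.58939249 0.06404232 0.062     ]
collar +x edge [0.58349427 0.0634349  0.15732662]
shank tip +x edge [0.58210029 0.06229267 0.11032662] [0.58267266 0.06217264 0.10632662]
```

```bash
python3 -m handwheel '[0,0,0,0.1,0,0,0,0,0,0,0.1,0,0,0,0,0,0,0,0,0,0,0,0,0,0,0,0,0,0,0,0,0,0,0,0,0,0,0,0,0,0,0,0,0,0,0,0,0,0]'; python3 - <<'E'
from h import *
import cv2
st=observe();print(st["eef_pos"]);im=snapshot("wrist");cv2.imwrite("pics/w10.png",im)
st=observe(); print(st["eef_pos"],st["eef_rot"],st["ft_force"])
print(get_calibration("wrist")["origin"])
cv2.imwrite("pics/w10c.png",cv2.resize(im[130:290,180:330],None,fx=5,fy=5,interpolation=cv2.INTER_CUBIC)[:600])
s=snapshot("scene");cv2.imwrite("pics/s10.png",cv2.resize(s[130:230,190:300],None,fx=6,fy=6,interpolation=cv2.INTER_CUBIC))
E
```

```text
time: 21.95
eef_pos: [0.5847, 0.0639, 0.1901]
eef_rot: [0.999, 0.039, 0.001, 0.0]
ft_force: [0.1, -0.5, -2.5]
opening: 0.023
[0.58465424 0.0638875  0.19009926]
[0.58454169 0.06391294 0.18997724] [9.99233997e-01 3.91274695e-02 6.73931334e-04 7.77941233e-05] [ 0.24903663  0.22251534 -1.68616713]
[0.66370937 0.06854268 0.2823069 ]
```

View pics/w10c.png

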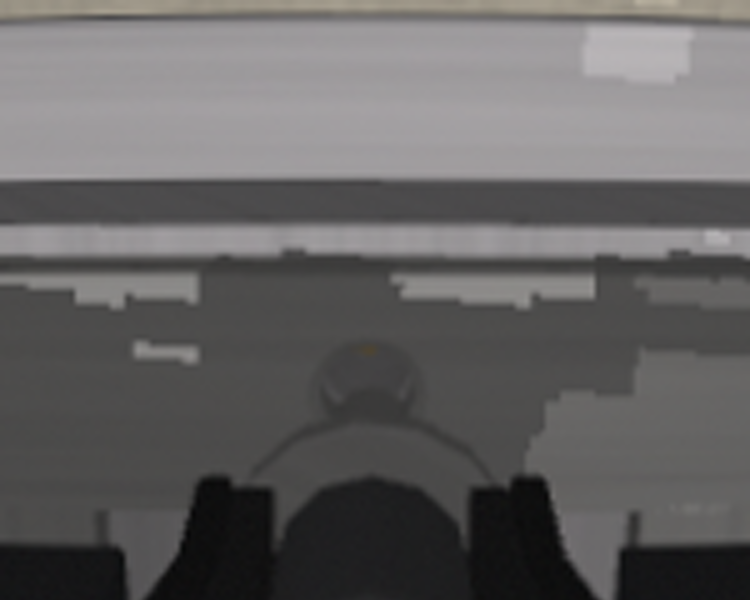

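View pics/s10.png

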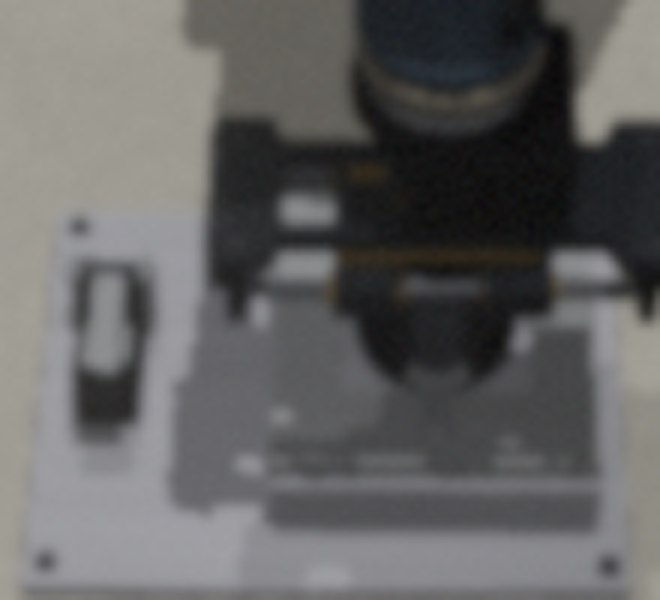

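```bash
python3 - <<'E'
from h import *
c=get_calibration("wrist"); zt=.190
a=[ray("wrist",180+u/5,130+v/5,.062) for u,v in ((315,385),(423,385),(369,340))]
print(a, "centre x",a[2][0]-.0095,"y",(a[0][1]+a[1][1])/2)
for u,v in ((333,410),(412,410)): print("shank side",ray("wrist",180+u/5,130+v/5,zt-.119))
print("tip",ray("wrist",255,207.6,zt-.119)-[.006,0,0],ray("wrist",255,207.6,zt-.123)-[.004,0,0])
print("collar",ray("wrist",180+370/5,130+418/5,zt-.072)-[.018,0,0])
E
```

```text
[array([0.58529783, 0.07083837, 0.062     ]), array([0.58662576, 0.05392468, 0.062     ]), array([0.59336505, 0.06296351, 0.062     ])] centre x 0.5838650543453128 y 0.06238152464762571
shank side [0.58470532 0.06775616 0.071     ]
shank side [0.58564086 0.05582318 0.071     ]
tip [0.5827349  0.06169484 0.071     ] [0.5833158 0.0615651 0.067    ]
collar [0.58361518 0.06350784 0.118     ]
```

```bash
python3 -m handwheel '[0,0.004,-0.003,0.03,0,0,0,0,0,0,0.03,0,0,0,0,0,0,0.03,0,0,0,0,0,0,0.03,0,0,0,0,0,0,0,0,0,0]'; python3 -m handwheel '[0,0,0,0.02,0,0,0,0,0,0,0.02,0,0,0,0,0,0,0.02,0,0,0,0,0,0,0,0,0,0,0,0,0,0,0,0,0]'
```

```text
time: 22.55
eef_pos: [0.5847, 0.0646, 0.164]
eef_rot: [0.999, 0.039, -0.001, -0.0]
ft_force: [-0.1, 0.5, -1.2]
opening: 0.0234
time: 23.05
eef_pos: [0.5849, 0.0645, 0.1531]
eef_rot: [0.999, 0.039, -0.0, -0.0]
ft_force: [0.9, 0.8, -0.7]
opening: 0.0233
```

```bash
python3 -m handwheel '[0,0,0,0.02,0,0,0,0,0,0,0.02,0,0,0,0,0,0,0.02,0,0,0,0,0,0,0.01,0,0,0,0,0,0,0,0,0,0,0,0,0,0,0,0,0]'; python3 -m handwheel '[0,0,0,0.01,0,0,0,0,0,0,0,0,0,0,0,0,0,0,0,0,0]'
```

```text
time: 23.65
eef_pos: [0.5853, 0.0646, 0.1397]
eef_rot: [0.999, 0.039, 0.0, 0.0]
ft_force: [0.3, -0.0, 4.8]
opening: 0.0235
time: 23.95
eef_pos: [0.5854, 0.0646, 0.1391]
eef_rot: [0.999, 0.039, 0.001, 0.0]
ft_force: [-2.0, -0.0, 11.6]
opening: 0.0233
```

```bash
python3 -m handwheel '[0,0,0,0.008,0,0,0,0,0,0,0,0,0,0,0,0,0,0,0,0,0]'; python3 -m handwheel '[0,0,0,0,0,0,0,0,0,0,0,0,0,0,0,0,0,0,0,0,0,0,0,0,0,0,0,0]'; python3 - <<'E'
from h import *
import cv2
im=snapshot("wrist");cv2.imwrite("pics/w11.png",im); s=snapshot("scene")
for t in ["pin_tip","pin_grip","lever_press","lid_press","hole"]: print(t,[ [( [round(float(v),4) for v in r["location"]],round(r["score"],2)) for r in mark_of(c,t)] for c in ("wrist","scene")])
st=observe(); print(st["eef_pos"],st["eef_rot"],st["ft_force"],st["opening"])
E
```

```text
time: 24.25
eef_pos: [0.5853, 0.0646, 0.139]
eef_rot: [0.999, 0.039, 0.001, 0.0]
ft_force: [-4.9, 0.0, 21.2]
opening: 0.0232
time: 24.65
eef_pos: [0.5854, 0.0646, 0.139]
eef_rot: [0.999, 0.039, 0.001, 0.0]
ft_force: [-4.0, 0.2, 21.0]
opening: 0.0232
pin_tip [[], [([0.5891, -0.3078, 0.0047], 0.59), ([0.5516, -0.4246, -0.0011], 0.53)]]
pin_grip [[([0.5842, 0.0634, 0.0815], 0.76)], [([0.5843, 0.0683, 0.0828], 0.7), ([0.5925, -0.3088, 0.0672], 0.57), ([0.5515, -0.4144, 0.0663], 0.56), ([0.4966, 0.5017, -0.0041], 0.43)]]
lever_press [[([0.5723, -0.0933, 0.0578], 0.97)], [([0.5723, -0.0949, 0.0547], 0.59)]]
lid_press [[([0.5821, 0.1091, 0.0607], 0.59)], [([0.5876, 0.0641, 0.0529], 0.29)]]
hole [[], [([0.5875, 0.0686, 0.0559], 0.75)]]
[0.5853505  0.06458174 0.13895848] [9.99228651e-01 3.92556250e-02 1.02554222e-03 2.15291880e-04] [-4.03612744  0.44460131 21.70985441] 0.023347789576556435
```

View pics/w11.png

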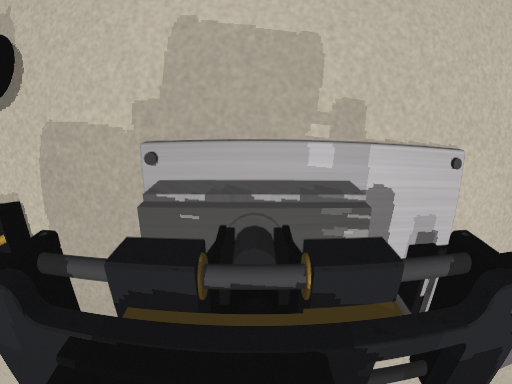

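```bash
python3 -c "
from station import *
print(close_job()); print(observe()['ft_force'],observe()['eef_pos'])"
```

```text
the job is handed in; nothing more can be done
None
the job is handed in; nothing more can be done
```

I carried out all the steps and handed the job in at about 25 s of the 69 s limit. No verdict was reported.

- **Lever:** On the first try the fingertips slid off its end, with about 37 N at the fingertip. I backed off, came down nearer the hinge and pressed it flat with about 58 N. Its paddle was last seen at about z 0.055–0.058 m, where 0.056 is shut.
- **Frame:** I swung it down along its arc and pressed it shut with 32 N. The frame's hole was then seen at z 0.058–0.063 m (0.062 when shut).
- **Pin:** I took the slim grey pin from the holder, leaving the green and yellow look-alikes and the stub alone. I lined it up with the hole to about 1 mm by the wrist camera, and it went in without side force.
- **Last checks:** The collar stopped hard at tool height 0.139 m, where it should seat. The downward push held steady at about 21 N, with the fingers gripping the head at a 23 mm opening. The head's centre was found at z 0.082–0.083 m, where 0.083 is expected.
- **Not confirmed:** The networks could not see the seated pin's tip, and the position marks disagreed by 3–5 mm. Tip depth and plunger travel are therefore inferred from the collar's height and the force. I also did not re-measure the box, cup and screwdriver at the end; no move was planned near them.

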